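Gauge a seam roller in the bench caliper

TASK

Check the green roller for wear: stand it upright on the bench caliper's base plate between the open jaws and let go of it. Then reach in under the magnifier, with the tool leaning back, and push the orange thumb tab to slide the jaw gently shut until the roller is nipped between both jaws and the tab's spring is about half compressed, and hold that for a moment. Back off so that the tab springs out again, leaving the jaws closed on the standing roller and everything else alone.

Things in the scene. Friction and masses are not known exactly. Their poses are not given: they have to be found in the camera images.
- green_roller: Green silicone roller to be gauged, a plain cylinder 36 mm in diameter and 50 mm tall standing on end, about 80 g; origin at the centre of its underside, z along its axis (up). Starts on the bench, in any of three places shared with the black and the white roller.
- black_roller: Black roller, same size and origin as the green one, standing on the bench. Leave alone.
- white_roller: White roller, same size and origin as the green one, standing on the bench. Leave alone.
- seam_roller: Hand seam roller, brass wheel and wooden handle, about 210 mm long, lying beyond the rollers. Leave alone.
- gauge: Bench caliper, fixed, in another place and yaw each time. x away from the robot, y along the beam (the jaw opens to +y), z up; origin on the bench. Dark base plate x=-60 to 100, y=-90 to 190 mm, top 12 mm above the bench. Beam x=52 to 72 mm, 28 mm high. Fixed jaw: face at y=-50 mm looks to +y, spans x=-50 to 79 mm, 45 mm high. Open above the roller's place.
- magnifier (a point): Middle of the front edge of the magnifier's underside, 165 mm above the bench. The flat lens with black frame, 10 mm thick, runs from here 103 mm to the caliper's +x and 65 mm either way along y, over the tab at all openings; post at its rear +y corner. A vertical gripper does not fit over the tab; one leaning back 25 to 40 degrees (body to -x, fingers forward and down) does.
- fixed_face (a point): Point on the base plate's top (12 mm above the bench) at the foot of the fixed jaw's face, in the caliper's frame at x=-10 mm, y=-50 mm; axes as the caliper's. The roller, when nipped, has its centre 18 mm to +y of this face.
- jaw (a joint): Opening between the two jaw faces in m (0 = shut; up to 0.08), slides along the caliper's y with about 1.2 N of friction and stays where left. Starts 0.060 to 0.075. On the roller it reads 0.036.
- jaw_face (a point): Foot of the sliding jaw's face (the face looks to -y of the caliper), 12 mm above the bench, at x=-10 mm of the caliper. The jaw's steel blade is 14 mm thick along y, spans x=-50 to 79 mm of the caliper, from 14 to 45 mm above the bench.
- tab (a joint): Compression in m of the spring behind the orange thumb tab: 0 = free, 0.012 = fully home; 0.7 N per mm. Pushing the tab towards -y moves the jaw along; once the jaw meets the roller the spring compresses, and it returns when let go.
- tab_push (a point): Centre of the pushed face of the orange thumb tab (34 mm wide along x, 10 mm thick along y, from 18 to 64 mm above the bench); this point is 48 mm above the bench, at x=-10 mm of the caliper, and 110 mm to +y of the sliding jaw's face when the spring is free. Push it towards -y of the caliper.
Things that resemble listed ones, but are neither listed nor needed, are in the scene too. There is more than one size of the green_roller; the job needs the smallest.

How it is judged:
On the way, in this order (a step that is already met when the one before it is completed fails the run):
1. the green roller stands upright on the base plate between the open jaws, let go of (x of green_roller in the frame of fixed_face between -0.042 and 0.04 m and z of green_roller in the frame of fixed_face between -0.004 and 0.004 m and angle between green_roller's own z axis and vertical below 0.1 rad and y of green_roller in the frame of fixed_face above 0.015 m and y of green_roller in the frame of jaw_face below -0.015 m and value of joint jaw above 0.045 m and contact force between the fingers and green_roller below 0.1 N), for 0.2 s.
2. the jaw, pushed by the tab, presses the roller against the fixed jaw with more than 2 N, the spring compressed by more than 4 mm, for 0.4 s (x of green_roller in the frame of fixed_face between -0.042 and 0.04 m and z of green_roller in the frame of fixed_face between -0.004 and 0.004 m and angle between green_roller's own z axis and vertical below 0.1 rad and contact force between jaw and green_roller above 2 N and value of joint tab above 0.004 m and value of joint jaw below 0.038 m and contact force between the fingers and green_roller below 0.1 N), for 0.4 s.
At the end, for the whole second after the job is handed in: The green roller stands upright (within 0.1 rad) at rest on the base plate between the jaws, its centre 18 mm (2.5 mm either way) from the fixed jaw's face; the jaws are closed on it (opening 34 to 38 mm) and the thumb tab has sprung out again (within 1.5 mm) (x of green_roller in the frame of fixed_face between -0.042 and 0.04 m and z of green_roller in the frame of fixed_face between -0.004 and 0.004 m and angle between green_roller's own z axis and vertical below 0.1 rad and value of joint jaw between 0.034 and 0.038 m and y of green_roller in the frame of fixed_face between 0.0155 and 0.0205 m and value of joint tab below 0.0015 m and linear speed of green_roller below 0.01 m/s); the robot touches nothing.
It fails at once if the sliding jaw squeezes the roller with more than 14 N (contact force between jaw and green_roller above 14 N).
It fails at once if the black or the white roller is moved by more than 30 mm (distance of any of black_roller, white_roller from where it was at the start of the episode above 0.03 m).
It fails at once if the hand seam roller is moved by more than 30 mm (distance of seam_roller from where it was at the start of the episode above 0.03 m).
It also fails if it takes over 56 s, if anything falls off the work surface, if the arm or the gripper's body presses on something with over 40 N, if the wrist force passes 120 N, or if a joint passes its speed limit or range.

ROBOT

A 6-joint arm with a two-finger parallel gripper is mounted at the origin on the work surface. World frame = base frame: x ahead of the robot, y to its left, z up, the work surface at z = 0. Lengths are in m, angles in rad, forces in N, time in s.
With the tool pointing down it reaches from about 0.375 to 0.825 m from the base axis. Payload 5.5 kg.
Tool frame: the origin (TCP) lies where the fingers leave the gripper's body, on its centre line; the fingertips stand 73 mm ahead of it and the grasp point (between the pads) lies 54 mm ahead of it; z points along the fingers, y is the line along which they close (so a half turn about z gives the same grasp; the last joint's range is limited). The gripper opens to 85 mm and grips with 20 to 120 N. Pads are 22 mm wide; open, the fingers measure 114 mm over their backs; the gripper's body (76 mm by 85 mm) begins 54 mm behind the grasp point. The pads swing forward as they close: fully open they stand 13 mm farther back than shut.
Start: joints at [1.294, 0.314, -0.047, 1.21, 0, 1.571], TCP at [0.164, 0.577, 0.304] pointing down, gripper open.
Joint ranges: [-2.67, 2.67], [-0.69, 1.73], [-1.03, 1.25], [-2.08, 2.16], [-1.42, 1.45], [-3.14, 3.14]. Speed limits (rad/s): [2.39, 2.39, 3.01, 3.14, 3.14, 3.14].

INTERFACE

Orientations are given as a 3x3 rotation matrix whose columns are the frame's x, y, z axes.
In Python, from plant import arm gives the robot as it stands. The module is installed in compiled form; this text tells all that it offers.
- The arm moves only by the tool step_arm, never from a script. Its argument "targets" is a list that holds one entry, the list of rows, each a list of 7 numbers: the shift along the world's x, y, z in units of 0.25 m (1.0 is 0.25 m), then the turn, a rotation vector about the world's x, y, z in units of 360 degrees (1.0 is 360 degrees), then the closure, from 0 (fully open) to 1 (shut). In form: [[[tx, ty, tz, rx, ry, rz, grip], ...]]. A call has 1 to 12 rows; each row shifts and turns the commanded pose from where the row before left it; what a row does not reach is not made up. A row lasts 1/10 s, in which the tool goes at most 50 mm and 8.59 degrees, less where a joint would pass 70% of its speed; a pose out of reach is approached as far as the arm can. A call with a number of a shift or a turn outside -1 to 1 is refused whole. A call with a gripper value outside its range is refused whole. The fingers move at their own pace and stop on an object; "newtons" is the grip in N (left out, the last holds). Time passes only in rows, so rows that do not move let the fingers close. It gives the time, the measured TCP pose, the force, the opening and the grip force at its end, in the units of the state.
- arm.observe(): the state, without advancing time (a new reading comes with each control period).
- arm.read_camera(name): name is "side" or "top"; returns a dict with "pixels" (480x640x3 uint8, red, green, blue), "depth" (480x640 float32, m along the optical axis (not along the pixel's ray), 0 where there is no reading), "K" (3x3 intrinsics, pixels), "distortion" ([k1, k2, p1, p2, k3] as OpenCV has them; the pictures are not rectified), "cam_to_world" (4x4, takes a point from camera to world coordinates). Camera axes: x right, y up, looking along -z (the intrinsics and any distortion apply to the point x, -y, -z); pixel columns grow to the right and rows downward; lengths in m; the calibration is good to about 2 mm. A picture is of the moment at which its call begins.
- arm.finish_job(): hands the job in; it is judged then, once.
Trained networks look in a picture, given as the dict that the camera call returned (one of the last four; its "shot" number tells which), for a name from the list of things; names that differ only in an ending like _2 or _b are one class to them, and where a whole thing is asked for, a point or a joint stands for the part that bears it (a point fixed in the world has none). Each returns a list of dicts, best first, with "conf" (0 to 1); they miss things now and then, are a little off and sometimes report something else, mostly with a low value. They report only what shows in the picture. A call takes as long as a camera call. They do not tell look-alikes from the thing itself.
- arm.look_for(picture, name): "centre" ([column, row] in pixels, amid what is visible of it).
- arm.masks_of(picture, name): "region" (480x640 bool, what is visible of it) and "centre" ([column, row] in pixels, amid what is visible of it).
- arm.spot_point(picture, name): "centre" ([column, row] in pixels: a listed point, or the origin of a listed thing).
The state is a dict: "clock": time; "qpos": joint angles; "joint_velocities": joint speeds; "tau": joint torques, N m; "eef_pos": TCP position; "eef_rot": TCP orientation; "contact_force": force on the tool from outside, world axes, zero at the start; "moment": the same for the moment, N m; "opening": finger opening in m; "grip_force": force on a finger pad.
Only numpy, scipy, OpenCV 4.12 (cv2) and the standard library are available. Lean on these libraries where they do the work, as an engineer would, in place of code of your own. Each camera call takes 0.05 s, during which the arm holds its last target. There are 200 camera calls.

## Working session

There is one attempt and no reset: what is moved stays moved. The work goes in short steps, Python scripts to look and compute and a tool call to move; the robot and the scene stay as the last step left them, time stands still between calls to the robot, and variables do not carry over. Pictures are saved under pics/ and viewed, at most 10 in all, crops included, and the job is handed in when it is done.

Besides the shell and the picture viewer there is one more tool, called after "Request:" as name([rows], argument=value, ...), one row to a line, values as JSON. step_arm: Moves the arm, as the interface text tells. Its arguments: {"type":"object","properties":{"targets":{"type":"array"},"newtons":{"type":"number"}},"required":["targets"]}

```bash
mkdir -p pics; cat > h.py <<'E'
import numpy as np, cv2
from plant import arm
def ray(p,uv):
    q=cv2.undistortPoints(np.array([[uv]],float),p["K"],np.array(p["distortion"],float))[0,0]
    return np.array([q[0],-q[1],-1.0])
def pt(p,uv,d):  # depth point
    T=np.array(p["cam_to_world"]); return T[:3,:3]@(ray(p,uv)*d)+T[:3,3]
def onz(p,uv,z):
    T=np.array(p["cam_to_world"]); r=T[:3,:3]@ray(p,uv); return T[:3,3]+r*(z-T[2,3])/r[2]
def cloud(p,mask=None):
    d=p["depth"]; m=d>0
    if mask is not None: m&=mask
    v,u=np.nonzero(m)
    q=cv2.undistortPoints(np.stack([u,v],1).astype(float)[:,None],p["K"],np.array(p["distortion"],float))[:,0]
    T=np.array(p["cam_to_world"]); dd=d[v,u][:,None]
    return (np.c_[q[:,0],-q[:,1],-np.ones(len(q))]*dd)@T[:3,:3].T+T[:3,3]
def save(p,n): cv2.imwrite(f"pics/{n}.png",p["pixels"][:,:,::-1])
E
python3 - <<'E'
from h import *
np.set_printoptions(precision=3,suppress=True)
for c in ["top","side"]:
    p=arm.read_camera(c); save(p,c+"1")
    print(c,np.array(p["cam_to_world"])[:3,3])
    for n in ["green_roller","black_roller","white_roller","seam_roller","gauge"]:
        for r in arm.masks_of(p,n)[:4]:
            w=cloud(p,r["region"])
            print(n,round(r["conf"],2),np.round(r["centre"]),len(w), np.percentile(w,[2,50,98],axis=0).ravel() if len(w) else "")
    for n,z in [("green_roller",0),("magnifier",.165),("fixed_face",.012),("jaw_face",.012),("tab_push",.048),("gauge",0)]:
        for r in arm.spot_point(p,n)[:4]: print(n,round(r["conf"],2),np.round(r["centre"],1),onz(p,r["centre"],z))
print(arm.observe()["eef_rot"])
E
```

```text
top [0.371 0.094 1.294]
green_roller 0.85 [194. 289.] 455 [ 0.427  0.368 -0.001  0.446  0.387  0.063  0.468  0.427  0.069]
green_roller 0.83 [170. 257.] 460 [0.495 0.425 0.008 0.515 0.442 0.063 0.538 0.467 0.068]
green_roller 0.76 [207. 250.] 244 [0.521 0.343 0.008 0.536 0.356 0.049 0.553 0.375 0.055]
green_roller 0.54 [421. 180.] 9368 [ 0.603 -0.284  0.005  0.676 -0.12   0.02   0.763 -0.011  0.178]
black_roller 0.59 [268. 296.] 233 [0.415 0.212 0.01  0.43  0.228 0.049 0.446 0.246 0.055]
seam_roller 0.59 [246. 152.] 827 [ 0.668  0.241 -0.     0.765  0.271  0.029  0.854  0.291  0.038]
seam_roller 0.52 [266. 296.] 241 [0.415 0.212 0.001 0.432 0.228 0.049 0.449 0.247 0.055]
gauge 0.75 [421. 183.] 9131 [ 0.605 -0.283  0.008  0.676 -0.119  0.024  0.759 -0.012  0.178]
gauge 0.56 [434. 199.] 578 [ 0.618 -0.177  0.02   0.653 -0.163  0.044  0.729 -0.066  0.067]
green_roller 0.61 [197. 292.] [0.445 0.389 0.   ]
green_roller 0.59 [171.4 260.3] [0.52 0.45 0.  ]
green_roller 0.53 [206.9 253.9] [0.533 0.366 0.   ]
green_roller 0.39 [451.6 191.1] [ 0.667 -0.211  0.   ]
magnifier 0.64 [405.3 182.4] 
[... 963 characters left out ...]
[338. 207.] 925 [0.664 0.245 0.005 0.748 0.271 0.026 0.848 0.288 0.037]
gauge 0.86 [434. 345.] 18307 [ 0.601 -0.283  0.003  0.679 -0.132  0.021  0.761 -0.009  0.176]
green_roller 0.88 [209.  200.5] [0.513 0.451 0.   ]
green_roller 0.66 [233.2 218.7] [0.535 0.362 0.   ]
green_roller 0.56 [190.2 221.2] [0.45  0.396 0.   ]
magnifier 0.62 [398.2 260.6] [ 0.645 -0.069  0.165]
fixed_face 0.84 [463.8 403.9] [ 0.66  -0.248  0.012]
jaw_face 0.84 [433.  370.2] [ 0.658 -0.174  0.012]
jaw_face 0.32 [466.7 402.5] [ 0.666 -0.248  0.012]
tab_push 0.82 [388.1 316.4] [ 0.639 -0.07   0.048]
gauge 0.82 [442.8 383.2] [ 0.663 -0.196  0.   ]
[[-0.962  0.273  0.   ]
 [ 0.273  0.962 -0.   ]
 [-0.    -0.    -1.   ]]
```

View images.

View pics/top1.png

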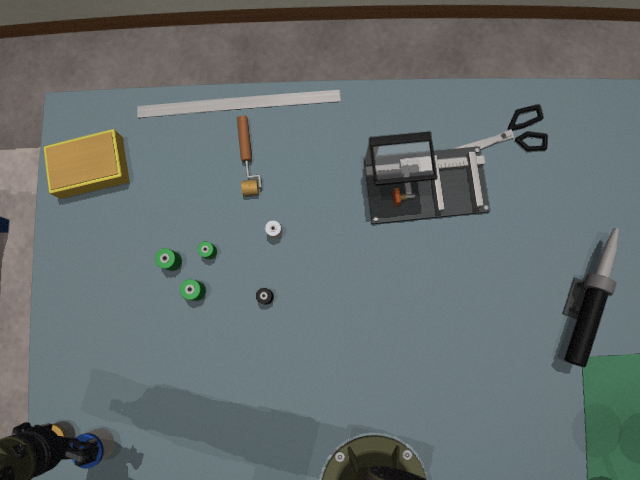

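View pics/side1.png

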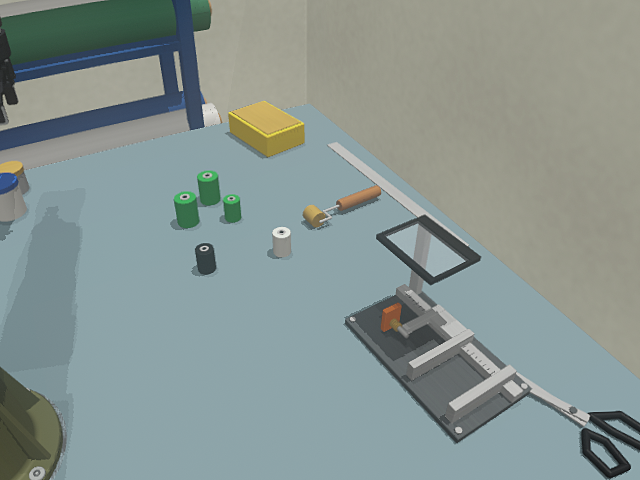

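```bash
python3 - <<'E'
from h import *
np.set_printoptions(precision=4,suppress=True)
for c in ["top","side"]:
    p=arm.read_camera(c); w=cloud(p)
    s=w[(abs(w[:,0]-.535)<.035)&(abs(w[:,1]-.358)<.035)&(w[:,2]>.044)]
    (x,y),r=cv2.minEnclosingCircle(s[:,:2].astype(np.float32)); print("top disc",len(s),x,y,r,np.median(s[:,:2],0),np.median(s[:,2]))
    # orange tab
    hsv=cv2.cvtColor(p["pixels"],cv2.COLOR_RGB2HSV); m=(hsv[...,0]>4)&(hsv[...,0]<20)&(hsv[...,1]>150)&(hsv[...,2]>120)
    o=cloud(p,m); o=o[(abs(o[:,0]-.645)<.05)&(abs(o[:,1]+.075)<.05)]
    print("tab",len(o),np.percentile(o,[3,50,97],axis=0) if len(o) else "")
    # jaw tops
    j=w[(w[:,2]>.038)&(w[:,2]<.052)&(w[:,0]>.58)&(w[:,0]<.76)&(w[:,1]<-.12)&(w[:,1]>-.3)]
    for nm,k in (("fixed",j[j[:,1]<-.225]),("slide",j[j[:,1]>-.2])):
        if len(k)>5: print(nm,len(k),cv2.minAreaRect(k[:,:2].astype(np.float32)),k[:,2].mean(),np.percentile(k,[3,50,97],axis=0))
    b=w[(w[:,2]>.155)&(w[:,2]<.185)&(w[:,0]>.58)]
    print("lens",len(b),cv2.minAreaRect(b[:,:2].astype(np.float32)))
    b=w[(w[:,2]>.007)&(w[:,2]<.017)&(w[:,0]>.57)&(w[:,0]<.8)&(w[:,1]<.05)]
    print("base",len(b),cv2.minAreaRect(b[:,:2].astype(np.float32)))
E
```

```text
top disc 198 0.537660539150238 0.3612007200717926 0.018727220594882965 [0.5377 0.3606] 0.04995729053801312
tab 29 [[ 0.6331 -0.0765  0.0609]
 [ 0.6413 -0.0734  0.065 ]
 [ 0.6516 -0.0694  0.0677]]
fixed 426 ((0.6855324506759644, -0.2574530839920044), (0.12750256061553955, 0.019302405416965485), 4.389790058135986) 0.04549222813895114 [[ 0.625  -0.2672  0.04  ]
 [ 0.6838 -0.2566  0.0456]
 [ 0.746  -0.2466  0.0504]]
slide 270 ((0.6773784160614014, -0.16848672926425934), (0.1259845793247223, 0.015390004962682724), 4.12605619430542) 0.045602832636419885 [[ 0.6171 -0.1776  0.0397]
 [ 0.6602 -0.1697  0.0458]
 [ 0.733  -0.1624  0.0506]]
lens 3047 ((0.7009802460670471, -0.07275718450546265), (0.10566172003746033, 0.131545290350914), 4.543364524841309)
base 4923 ((0.6854038238525391, -0.32062578201293945), (0.22928576171398163, 0.7353917360305786), 0.3112442195415497)
top disc 173 0.5329493284225464 0.3651808202266693 0.020857496187090874 [0.5345 0.3614] 0.050674700973913245
tab 121 [[ 0.6286 -0.0756  0.0232]
 [ 0.6393 -0.0716  0.0632]
 [ 0.6594 -0.0653  0.0665]]
fixed 875 ((0.6844013333320618, -0.2541060149669647), (0.12986566126346588, 0.018069230020046234), 4.424313545227051) 0.04489287258183538 [[ 0.6218 -0.2654  0.0392]
 [ 0.6794 -0.2557  0.0453]
 [ 0.7433 -0.2449  0.0477]]
slide 1052 ((0.6766665577888489, -0.14759159088134766), (0.13223139941692352, 0.05023118481040001), 4.560645580291748) 0.04353694289384538 [[ 0.6153 -0.1746  0.0386]
 [ 0.7005 -0.1628  0.0439]
 [ 0.7382 -0.1225  0.0474]]
lens 6945 ((1.1009597778320312, 0.6468788981437683), (0.9766160845756531, 1.5290392637252808), 2.598851442337036)
base 9519 ((0.6937525272369385, -0.23179826140403748), (0.18017961084842682, 0.463758260011673), 8.792882919311523)
```

The top view shows the small green roller at about (207,250), with two larger green ones at (166,258) and (192,290). The caliper is at about (425,185), with the orange tab at (400,195). The side view agrees: small green roller at (232,208), tab at (391,318), lens at (428,248). The networks and depth give the roller at (0.536, 0.361), 50 mm tall, and a caliper yaw of about 4.5°.

Request:
step_arm([
  [[0.1,-0.06,0,0,0,-0.02,0.2],[0.15,-0.087,0,0,0,-0.02,0.2],[0.15,-0.087,0,0,0,-0.02,0.2],[0.15,-0.087,0,0,0,-0.02,0.2],[0.15,-0.087,0,0,0,0,0.2],[0.15,-0.087,-0.08,0,0,0,0.2],[0.15,-0.087,-0.12,0,0,0,0.2],[0.15,-0.087,-0.12,0,0,0,0.2],[0.15,-0.087,-0.12,0,0,0,0.2],[0.15,-0.087,-0.1,0,0,0,0.2],[0.04,-0.023,0,0,0,0,0.2],[0,0,0,0,0,0,0.2]],
], newtons=20)

```text
clock: 2.5
eef_pos: [0.5317, 0.3627, 0.1728]
eef_rot: [[-0.709, 0.705, -0.001], [0.705, 0.709, -0.001], [0.0, -0.001, -1.0]]
contact_force: [-0.3, 0.4, 0.2]
opening: 0.0682
grip_force: 0.0
```

Request:
step_arm([
  [[0.018,-0.006,-0.1,0,0,0,0.2],[0,0,-0.12,0,0,0,0.2],[0,0,-0.1,0,0,0,0.2],[0,0,-0.02,0,0,0,0.2],[0,0,0,0,0,0,0.7],[0,0,0,0,0,0,0.7],[0,0,0,0,0,0,0.7],[0,0,0,0,0,0,0.7],[0,0,0,0,0,0,0.7]],
], newtons=25)

```text
clock: 3.4
eef_pos: [0.536, 0.3637, 0.0908]
eef_rot: [[-0.711, 0.703, 0.002], [0.703, 0.711, 0.003], [0.0, 0.004, -1.0]]
contact_force: [-1.8, 1.3, 6.6]
opening: 0.0348
grip_force: 25.8
```

Request:
step_arm([
  [[0,0,0.08,0,0,0,0.7],[0,0,0.15,0,0,0,0.7],[0,0,0.15,0,0,0,0.7],[0.02,-0.08,0.12,0,0,0,0.7],[0.034,-0.15,0.1,0,0,-0.015,0.7],[0.034,-0.165,0.1,0,0,-0.015,0.7],[0.034,-0.165,0.1,0,0,-0.015,0.7],[0.034,-0.165,0,0,0,-0.015,0.7],[0.034,-0.165,0,0,0,-0.015,0.7],[0.034,-0.165,0,0,0,-0.015,0.7],[0.034,-0.165,0,0,0,-0.015,0.7],[0.034,-0.165,0,0,0,-0.007,0.7]],
])

```text
clock: 4.6
eef_pos: [0.6083, 0.0145, 0.2894]
eef_rot: [[-0.084, 0.996, 0.001], [0.996, 0.084, -0.0], [-0.0, 0.001, -1.0]]
contact_force: [0.7, 0.6, -1.0]
opening: 0.0347
grip_force: 25.3
```

Request:
step_arm([
  [[0.034,-0.165,0,0,0,0,0.7],[0.034,-0.165,0,0,0,0,0.7],[0.034,-0.165,0,0,0,0,0.7],[0.034,-0.165,0,0,0,0,0.7],[0.034,-0.14,0,0,0,0,0.7],[0.03,-0.08,0,0,0,0,0.7],[0,0,0,0,0,0,0.7],[0,0,0,0,0,0,0.7]],
])

```text
clock: 5.4
eef_pos: [0.6579, -0.204, 0.2887]
eef_rot: [[-0.087, 0.996, -0.0], [0.996, 0.087, 0.0], [0.0, -0.0, -1.0]]
contact_force: [-0.7, 0.6, -1.6]
opening: 0.0349
grip_force: 25.4
```

Request:
step_arm([
  [[-0.012,-0.04,0,0,0,0,0.7],[0,0,-0.12,0,0,0,0.7],[0,0,-0.16,0,0,0,0.7],[0,0,-0.16,0,0,0,0.7],[0,0,-0.1,0,0,0,0.7],[0,0,0,0,0,0,0.7],[0,0,0,0,0,0,0.7]],
])

```text
clock: 6.1
eef_pos: [0.655, -0.2132, 0.1543]
eef_rot: [[-0.088, 0.996, -0.0], [0.996, 0.088, -0.0], [-0.0, -0.0, -1.0]]
contact_force: [0.1, -0.8, -1.2]
opening: 0.0351
grip_force: 25.3
```

```bash
python3 - <<'E'
from h import *
np.set_printoptions(precision=4,suppress=True)
print(arm.observe()["eef_pos"])
for c in ["side"]:
    p=arm.read_camera(c)
    cv2.imwrite("pics/s2.png",cv2.resize(p["pixels"][180:460,300:620,::-1],None,fx=2,fy=2))
    for r in arm.masks_of(p,"green_roller")[:4]:
        w=cloud(p,r["region"]); print(r["conf"],r["centre"],len(w),np.percentile(w,[5,50,95],axis=0).ravel())
    for r in arm.spot_point(p,"green_roller")[:4]: print(r["conf"],r["centre"],onz(p,r["centre"],arm.observe()["eef_pos"][2]-.0908))
E
```

```text
[ 0.655  -0.2132  0.1543]
0.95 [209.9, 183.7] 736 [0.4944 0.4286 0.0018 0.5123 0.4374 0.0431 0.5362 0.498  0.0674]
0.72 [460.5, 362.6] 552 [ 0.6371 -0.2309  0.0662  0.6493 -0.2262  0.0987  0.6684 -0.2114  0.1151]
0.69 [190.1, 208.2] 729 [0.4244 0.3716 0.0085 0.442  0.3782 0.0479 0.4632 0.4045 0.0675]
0.94 [452.7, 369.3] [ 0.6518 -0.2175  0.0654]
0.76 [191.9, 222.8] [0.4309 0.3015 0.0654]
0.66 [207.4, 200.9] [0.4831 0.3583 0.0654]
```

View pics/s2.png

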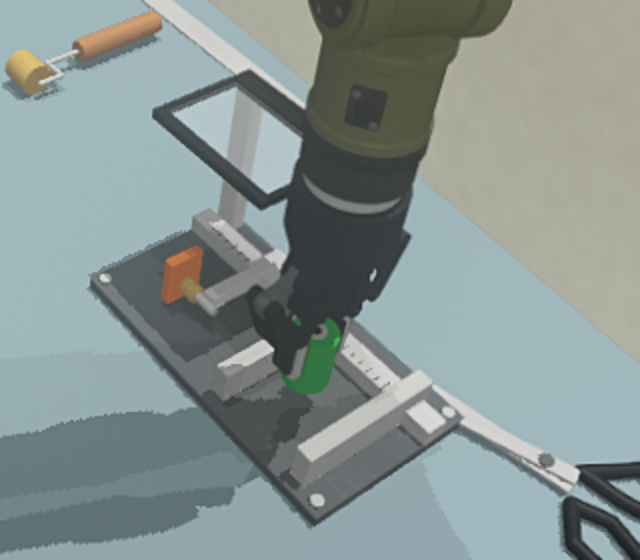

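The crop shows the roller upright in the gripper at about (310,360), between the open jaws, with the lens clear to the left. I can lower it.

Request:
step_arm([
  [[0,0,-0.08,0,0,0,0.7],[0,0,-0.08,0,0,0,0.7],[0,0,-0.025,0,0,0,0.7],[0,0,-0.01,0,0,0,0.7],[0,0,0,0,0,0,0.7],[0,0,0,0,0,0,0.7]],
])

```text
clock: 6.85
eef_pos: [0.6559, -0.214, 0.1062]
eef_rot: [[-0.087, 0.996, 0.002], [0.996, 0.087, -0.001], [-0.001, 0.002, -1.0]]
contact_force: [0.2, -0.0, -0.6]
opening: 0.035
grip_force: 25.4
```

Request:
step_arm([
  [[0,0,-0.007,0,0,0,0.7],[0,0,-0.005,0,0,0,0.7],[0,0,0,0,0,0,0.7],[0,0,0,0,0,0,0.7]],
])

```text
clock: 7.25
eef_pos: [0.6556, -0.2139, 0.1028]
eef_rot: [[-0.088, 0.996, 0.001], [0.996, 0.088, -0.0], [-0.001, 0.001, -1.0]]
contact_force: [-2.0, -0.9, 5.2]
opening: 0.035
grip_force: 25.9
```

Request:
step_arm([
  [[0,0,0,0,0,0,0.3],[0,0,0,0,0,0,0.3],[0,0,0,0,0,0,0.3],[0,0,0,0,0,0,0.3],[0,0,0.06,0,0,0,0.3],[0,0,0.12,0,0,0,0.3],[0,0,0.16,0,0,0,0.3],[0,0,0.16,0,0,0,0.3],[0,0,0.16,0,0,0,0.3],[-0.12,0,0.1,0,0,0,1],[-0.16,0,0,0,0,0,1],[-0.16,0,0,0,0,0,1]],
])

```text
clock: 8.45
eef_pos: [0.5447, -0.2138, 0.2942]
eef_rot: [[-0.088, 0.996, 0.003], [0.996, 0.088, -0.001], [-0.002, 0.003, -1.0]]
contact_force: [-0.7, -0.4, -1.3]
opening: 0.017
grip_force: 0.0
```

```bash
python3 - <<'E'
from h import *
np.set_printoptions(precision=4,suppress=True)
s=arm.observe();print(s["eef_pos"],s["qpos"],s["opening"])
for c in ["side","top"]:
    p=arm.read_camera(c); w=cloud(p)
    if c=="side": cv2.imwrite("pics/s3.png",cv2.resize(p["pixels"][180:460,300:620,::-1],None,fx=2,fy=2))
    k=w[(abs(w[:,0]-.655)<.04)&(abs(w[:,1]+.213)<.026)&(w[:,2]>.056)&(w[:,2]<.07)]
    if len(k): print(c,"roller top",len(k),cv2.minEnclosingCircle(k[:,:2].astype(np.float32)),k[:,2].mean())
    for n,z in [("green_roller",.012),("tab_push",.048),("jaw_face",.012),("fixed_face",.012)]:
        for r in arm.spot_point(p,n)[:3]:
            q=onz(p,r["centre"],z)
            if q[1]<.1: print(c,n,round(r["conf"],2),r["centre"],q)
E
```

```text
[ 0.5447 -0.2138  0.2942] [-0.374   0.2868 -0.1055  1.1749 -0.0001  1.1086] 0.017000786321880155
side roller top 397 ((0.6543394923210144, -0.2151225507259369), 0.018249327316880226) 0.06210295155908949
side green_roller 0.65 [446.4, 392.0] [ 0.6506 -0.218   0.012 ]
side tab_push 0.49 [387.4, 315.1] [ 0.6393 -0.0675  0.048 ]
side jaw_face 0.63 [431.1, 368.0] [ 0.658  -0.1695  0.012 ]
side fixed_face 0.75 [464.3, 403.0] [ 0.6618 -0.2472  0.012 ]
top roller top 188 ((0.6559547185897827, -0.2177724838256836), 0.018785296007990837) 0.06292913453309527
top green_roller 0.67 [454.6, 195.7] [ 0.6534 -0.2143  0.012 ]
top tab_push 0.47 [395.4, 194.3] [ 0.6519 -0.0707  0.048 ]
top jaw_face 0.59 [440.3, 199.7] [ 0.6446 -0.1799  0.012 ]
top jaw_face 0.58 [470.4, 191.8] [ 0.6619 -0.2525  0.012 ]
top jaw_face 0.57 [448.0, 191.4] [ 0.664  -0.1994  0.012 ]
top fixed_face 0.61 [470.2, 192.0] [ 0.6614 -0.252   0.012 ]
```

View pics/s3.png

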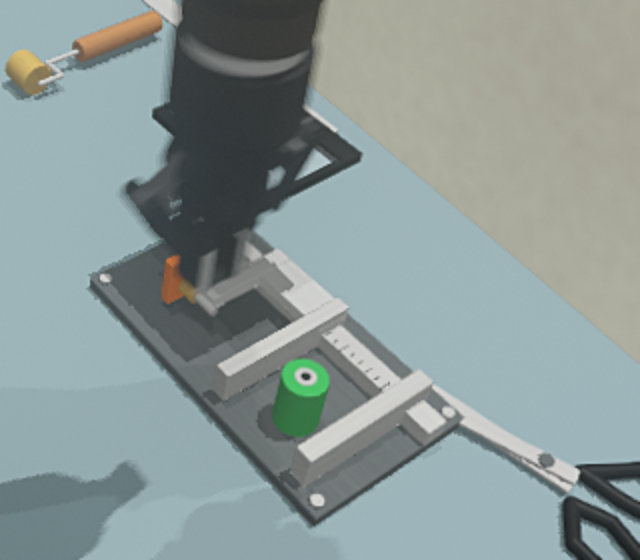

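The crop shows the green roller standing between the jaws at about (302,395), not touching either one. Its top disc at 62 mm is the right height. Next I lean the tool back and come in low from the front, on the +y side of the tab.

Request:
step_arm([
  [[-0.02,0.12,0,0.0012,-0.0139,0,1],[-0.02,0.12,0,0.0012,-0.0139,0,1],[-0.02,0.12,0,0.0012,-0.0139,0,1],[-0.02,0.12,0,0.0012,-0.0139,0,1],[-0.02,0.12,0,0.0012,-0.0139,0,1],[-0.02,0.12,0,0.0012,-0.0139,0,1],[0,0,-0.12,0,0,0,1],[0,0,-0.16,0,0,0,1],[0,0,-0.16,0,0,0,1],[0,0,-0.16,0,0,0,1],[0,0,-0.12,0,0,0,1],[0,0,0,0,0,0,1]],
])

```text
clock: 10.15
eef_pos: [0.5118, -0.0331, 0.107]
eef_rot: [[-0.088, 0.866, 0.492], [0.996, 0.076, 0.044], [0.001, 0.494, -0.869]]
contact_force: [-0.2, 0.1, -0.9]
opening: -0.0002
grip_force: 0.0
```

Request:
step_arm([
  [[0.06,0,-0.03,0,0,0,1],[0.1,0,0,0,0,0,1],[0.1,0,0,0,0,0,1],[0.1,0,0,0,0,0,1],[0.04,0,0,0,0,0,1],[0,0,0,0,0,0,1],[0,0,0,0,0,0,1]],
])

```text
clock: 10.85
eef_pos: [0.6144, -0.0336, 0.1045]
eef_rot: [[-0.087, 0.862, 0.499], [0.996, 0.076, 0.043], [-0.001, 0.501, -0.865]]
contact_force: [-0.4, 0.1, 1.1]
opening: -0.0003
grip_force: 0.0
```

```bash
python3 - <<'E'
from h import *
p=arm.read_camera("side"); cv2.imwrite("pics/s4.png",cv2.resize(p["pixels"][180:460,300:620,::-1],None,fx=2,fy=2)); s=arm.observe();print(s["qpos"],s["contact_force"])
E
```

```text
[-0.09212815  0.26239236 -0.78541273  0.00540099  0.08908077  1.41473194] [-0.28042271 -0.00798161  0.36540866]
```

View pics/s4.png

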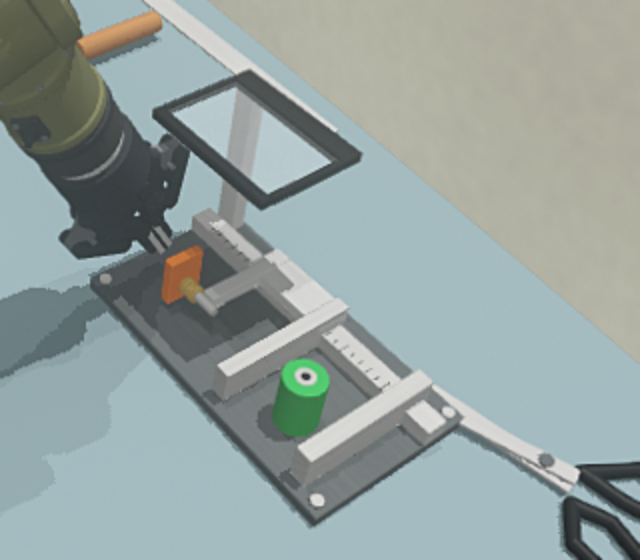

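The crop shows the closed fingertips at about (160,240), just on the +y side of the tab (182,275). The body is in front of the lens and clear of it. Now the push, slowly, along the caliper's -y.

Request:
step_arm([
  [[0.0016,-0.02,0,0,0,0,1],[0.0016,-0.02,0,0,0,0,1],[0.0016,-0.02,0,0,0,0,1],[0.0016,-0.02,0,0,0,0,1],[0.0008,-0.01,0,0,0,0,1],[0.0008,-0.01,0,0,0,0,1],[0.0008,-0.01,0,0,0,0,1],[0.0008,-0.01,0,0,0,0,1],[0.0008,-0.01,0,0,0,0,1],[0.0008,-0.01,0,0,0,0,1],[0.0008,-0.01,0,0,0,0,1],[0.0008,-0.01,0,0,0,0,1]],
])

```text
clock: 12.1
eef_pos: [0.6183, -0.0739, 0.1043]
eef_rot: [[-0.087, 0.862, 0.5], [0.996, 0.076, 0.043], [-0.001, 0.502, -0.865]]
contact_force: [-0.9, 1.2, 1.1]
opening: -0.0001
grip_force: 0.6
```

Request:
step_arm([
  [[0.0008,-0.01,0,0,0,0,1],[0.0008,-0.01,0,0,0,0,1],[0.0008,-0.01,0,0,0,0,1],[0.0008,-0.01,0,0,0,0,1],[0.0008,-0.01,0,0,0,0,1],[0,0,0,0,0,0,1]],
])

```text
clock: 12.7
eef_pos: [0.6193, -0.0866, 0.1043]
eef_rot: [[-0.087, 0.862, 0.5], [0.996, 0.076, 0.043], [-0.001, 0.502, -0.865]]
contact_force: [-0.9, 1.6, 1.3]
opening: -0.0003
grip_force: 0.6
```

```bash
cat > m.py <<'E'
from h import *
import sys
np.set_printoptions(precision=4,suppress=True)
s=arm.observe();print(s["eef_pos"],s["contact_force"])
p=arm.read_camera("side"); w=cloud(p)
if len(sys.argv)>1: cv2.imwrite("pics/%s.png"%sys.argv[1],cv2.resize(p["pixels"][180:460,300:620,::-1],None,fx=2,fy=2))
g=np.array([.0783,.9969]); n=w[:,:2]-[.660,-.250]; v=n@np.array([-.0783,.9969]); u=n@np.array([.9969,.0783])
k=(w[:,2]>.057)&(w[:,2]<.068)&(abs(u)<.03)&(v>0)&(v<.06)
if k.sum()>20: print("roller",k.sum(),cv2.minEnclosingCircle(np.c_[u,v][k].astype(np.float32)),w[k,2].mean())
k=(w[:,2]>.041)&(w[:,2]<.05)&(u<-.018)&(u>-.045)&(v>-.03)&(v<.15)
h,e=np.histogram(v[k],np.arange(-.03,.12,.003)); print([(round(a,3),c) for a,c in zip(e,h) if c>4])
E
python3 m.py
```

```text
[ 0.6193 -0.0866  0.1043] [-0.9411  1.5879  1.3223]
roller 402 ((-0.0028733606450259686, 0.029800327494740486), 0.01860928349196911) 0.062475120675892504
[(np.float64(-0.015), np.int64(28)), (np.float64(-0.012), np.int64(34)), (np.float64(-0.009), np.int64(30)), (np.float64(-0.006), np.int64(32)), (np.float64(-0.003), np.int64(28)), (np.float64(-0.0), np.int64(18)), (np.float64(0.024), np.int64(8)), (np.float64(0.027), np.int64(5)), (np.float64(0.03), np.int64(5)), (np.float64(0.033), np.int64(5)), (np.float64(0.048), np.int64(34)), (np.float64(0.051), np.int64(24)), (np.float64(0.054), np.int64(28)), (np.float64(0.057), np.int64(28)), (np.float64(0.06), np.int64(10))]
```

Request:
step_arm([
  [[0.0008,-0.01,0,0,0,0,1],[0.0008,-0.01,0,0,0,0,1],[0.0008,-0.01,0,0,0,0,1],[0.0008,-0.01,0,0,0,0,1],[0.0006,-0.008,0,0,0,0,1],[0,0,0,0,0,0,1],[0,0,0,0,0,0,1]],
])

```text
clock: 13.45
eef_pos: [0.6202, -0.0982, 0.1043]
eef_rot: [[-0.087, 0.862, 0.5], [0.996, 0.076, 0.043], [-0.001, 0.502, -0.865]]
contact_force: [-1.9, 2.6, -0.1]
opening: 0.0002
grip_force: 1.1
```

```bash
python3 m.py s5
```

```text
[ 0.6202 -0.0982  0.1043] [-1.8586  2.638  -0.0747]
roller 440 ((-0.002761846175417304, 0.020235924050211906), 0.019032642245292664) 0.06243663299727621
[(np.float64(-0.015), np.int64(30)), (np.float64(-0.012), np.int64(33)), (np.float64(-0.009), np.int64(28)), (np.float64(-0.006), np.int64(34)), (np.float64(-0.003), np.int64(28)), (np.float64(-0.0), np.int64(16)), (np.float64(0.012), np.int64(6)), (np.float64(0.015), np.int64(8)), (np.float64(0.018), np.int64(5)), (np.float64(0.021), np.int64(6)), (np.float64(0.036), np.int64(24)), (np.float64(0.039), np.int64(29)), (np.float64(0.042), np.int64(30)), (np.float64(0.045), np.int64(25)), (np.float64(0.048), np.int64(23))]
```

View pics/s5.png

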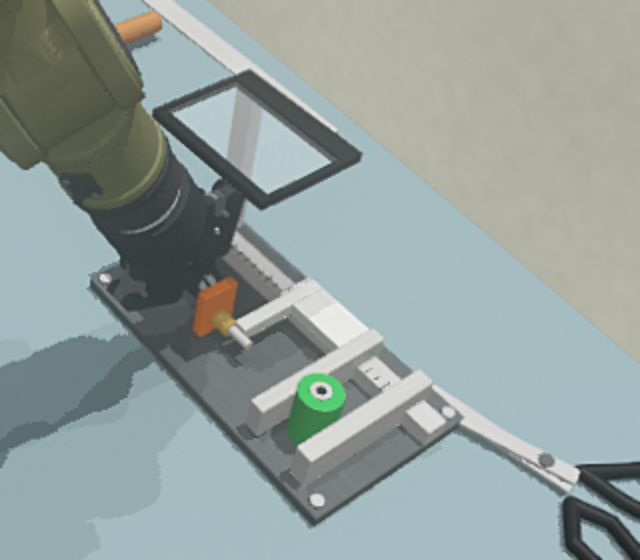

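The crop shows the roller at (318,410) almost nipped between the jaws. I continue in millimetre steps and watch the force.

Request:
step_arm([
  [[0.0003,-0.004,0,0,0,0,1],[0.0003,-0.004,0,0,0,0,1],[0.0003,-0.004,0,0,0,0,1],[0,0,0,0,0,0,1]],
])

```text
clock: 13.9
eef_pos: [0.6205, -0.101, 0.1043]
eef_rot: [[-0.088, 0.861, 0.5], [0.996, 0.076, 0.044], [-0.0, 0.502, -0.865]]
contact_force: [-1.6, 4.5, 1.5]
opening: 0.0001
grip_force: 2.1
```

Request:
step_arm([
  [[0.0003,-0.004,0,0,0,0,1],[0.0003,-0.004,0,0,0,0,1],[0,0,0,0,0,0,1]],
])

```text
clock: 14.2
eef_pos: [0.6206, -0.1028, 0.1043]
eef_rot: [[-0.088, 0.861, 0.5], [0.996, 0.076, 0.044], [0.0, 0.502, -0.865]]
contact_force: [-1.6, 5.0, 1.2]
opening: -0.0
grip_force: 2.8
```

Request:
step_arm([
  [[0,0,0,0,0,0,1],[0,0,0,0,0,0,1],[0,0,0,0,0,0,1],[0,0,0,0,0,0,1],[0,0,0,0,0,0,1],[0,0,0,0,0,0,1]],
])

```text
clock: 14.8
eef_pos: [0.6206, -0.1028, 0.1043]
eef_rot: [[-0.088, 0.861, 0.5], [0.996, 0.076, 0.044], [0.0, 0.502, -0.865]]
contact_force: [-2.5, 4.0, 1.7]
opening: 0.0003
grip_force: 2.7
```

```bash
python3 m.py s6; python3 - <<'E'
from h import *
f=[]
for i in range(6):
    p=arm.read_camera("side"); f.append(arm.observe()["contact_force"][1])
print(np.mean(f),np.std(f))
T=cloud(p); hsv=cv2.cvtColor(p["pixels"],cv2.COLOR_RGB2HSV); m=(hsv[...,0]>4)&(hsv[...,0]<20)&(hsv[...,1]>150)&(hsv[...,2]>120)
o=cloud(p,m); o=o[(abs(o[:,0]-.645)<.05)&(abs(o[:,1]+.11)<.05)]
print("tab",len(o),np.percentile(o,[3,50,97],axis=0))
E
```

```text
[ 0.6206 -0.1028  0.1043] [-2.5306  3.9719  1.7274]
roller 439 ((-0.0017309095710515976, 0.019699905067682266), 0.019619811326265335) 0.06240537218815077
[(np.float64(-0.015), np.int64(34)), (np.float64(-0.012), np.int64(25)), (np.float64(-0.009), np.int64(32)), (np.float64(-0.006), np.int64(32)), (np.float64(-0.003), np.int64(28)), (np.float64(-0.0), np.int64(18)), (np.float64(0.015), np.int64(7)), (np.float64(0.018), np.int64(9)), (np.float64(0.021), np.int64(6)), (np.float64(0.036), np.int64(20)), (np.float64(0.039), np.int64(36)), (np.float64(0.042), np.int64(26)), (np.float64(0.045), np.int64(26)), (np.float64(0.048), np.int64(21))]
5.214374762960879 0.6544782485249878
tab 328 [[ 0.63233821 -0.12199152  0.02338181]
 [ 0.64268435 -0.1193564   0.05269278]
 [ 0.66386089 -0.11221251  0.0651897 ]]
```

View pics/s6.png

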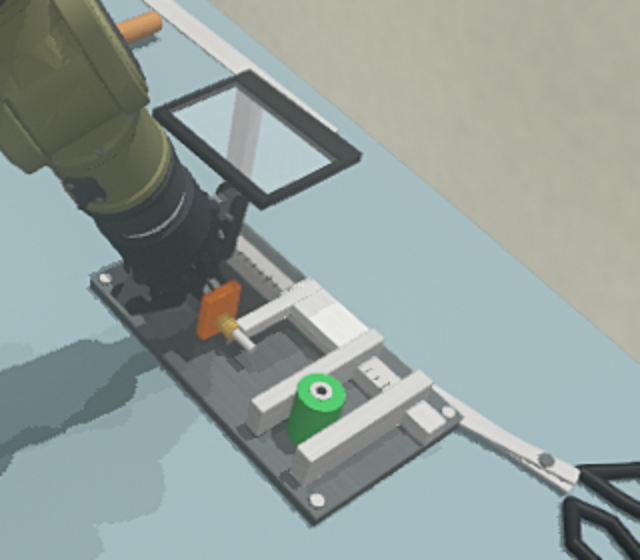

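The crop shows the roller at (318,410) nipped between both jaws and the tab at (218,310) pushed in on its rod. Force (about 5 N), tool position and tab depth all put the compression at 6 to 7.5 mm, held for over 1 s. I back off now.

Request:
step_arm([
  [[-0.0006,0.008,0,0,0,0,1],[-0.0006,0.008,0,0,0,0,1],[-0.0006,0.008,0,0,0,0,1],[-0.0008,0.01,0,0,0,0,1],[-0.0016,0.02,0,0,0,0,1],[-0.003,0.04,0,0,0,0,1],[-0.003,0.04,0,0,0,0,1],[-0.06,0,0,0,0,0,1],[-0.12,0,0,0,0,0,1],[-0.12,0,0,0,0,0,1],[-0.12,0,0.06,0,0,0,1],[-0.06,0,0.12,0,0,0,1]],
])

```text
clock: 16.35
eef_pos: [0.493, -0.0684, 0.146]
eef_rot: [[-0.087, 0.866, 0.493], [0.996, 0.075, 0.044], [0.001, 0.495, -0.869]]
contact_force: [0.9, 0.1, 0.2]
opening: -0.0001
grip_force: 0.0
```

Request:
step_arm([
  [[0,0,0.12,0,0,0,1],[0,0,0.12,0,0,0,1],[0,0,0.08,0,0,0,1],[0,0,0,0,0,0,1],[0,0,0,0,0,0,1]],
])

```text
clock: 16.85
eef_pos: [0.4982, -0.0693, 0.2295]
eef_rot: [[-0.088, 0.861, 0.501], [0.996, 0.076, 0.043], [-0.001, 0.503, -0.864]]
contact_force: [0.8, -0.4, -0.6]
opening: 0.0
grip_force: 0.0
```

```bash
python3 m.py s7; python3 - <<'E'
from h import *
p=arm.read_camera("side")
hsv=cv2.cvtColor(p["pixels"],cv2.COLOR_RGB2HSV); m=(hsv[...,0]>4)&(hsv[...,0]<20)&(hsv[...,1]>150)&(hsv[...,2]>120)
o=cloud(p,m); o=o[(abs(o[:,0]-.645)<.05)&(abs(o[:,1]+.11)<.05)]
print("tab",len(o),np.percentile(o,[3,50,97],axis=0))
E
```

```text
[ 0.4982 -0.0693  0.2295] [ 0.7654 -0.4472 -0.6496]
roller 440 ((-0.002663359744474292, 0.019774725660681725), 0.018944427371025085) 0.062430288693414535
[(np.float64(-0.015), np.int64(28)), (np.float64(-0.012), np.int64(29)), (np.float64(-0.009), np.int64(28)), (np.float64(-0.006), np.int64(32)), (np.float64(-0.003), np.int64(28)), (np.float64(-0.0), np.int64(19)), (np.float64(0.012), np.int64(9)), (np.float64(0.018), np.int64(6)), (np.float64(0.021), np.int64(8)), (np.float64(0.024), np.int64(6)), (np.float64(0.036), np.int64(23)), (np.float64(0.039), np.int64(29)), (np.float64(0.042), np.int64(26)), (np.float64(0.045), np.int64(27)), (np.float64(0.048), np.int64(21))]
tab 218 [[ 0.63224639 -0.11459617  0.02177518]
 [ 0.64133942 -0.11205426  0.05296403]
 [ 0.66180482 -0.10410841  0.06574604]]
```

View pics/s7.png

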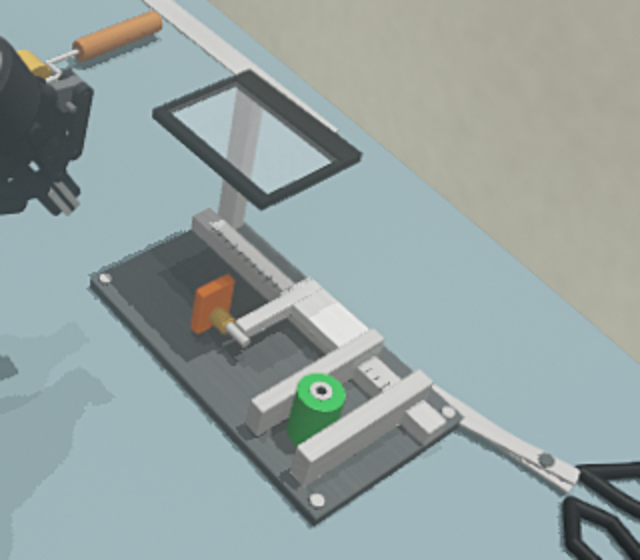

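The crop shows the arm clear, the roller at (318,410) upright between the closed jaws, and the tab at (212,305) sprung out again by about 7 mm.

```bash
python3 -c "
from plant import arm
print(arm.finish_job())"
```

```text
the job is handed in; nothing more can be done
None
```

I handed the job in at about 17 s, though the judge gave no verdict: the small green roller stands upright, nipped between the closed jaws, after the tab was held at about 6–7.5 mm compression for over a second, and the tab has sprung out with the arm clear.

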